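# Lay the cash tin on its back for the print photograph

## Robot

A 6-joint arm with a two-finger parallel gripper is mounted at the origin on the work surface. World frame = base frame: x ahead of the robot, y to its left, z up, the work surface at z = 0. Lengths are in m, angles in rad, forces in N, time in s.
With the tool pointing down it reaches from about 0.3 to 0.875 m from the base axis. Payload 6.4 kg.
Tool frame: the origin (TCP) lies between the finger pads; the fingertips stand 19 mm ahead of it and the grasp point (between the pads) is the TCP; z points along the fingers, y is the direction in which the jaws open and shut (so a half turn about z gives the same grasp; the last joint's range is limited). The gripper opens to 85 mm and grips with 20 to 120 N. Pads are 22 mm wide; open, the fingers measure 114 mm over their backs; the gripper's body (76 mm by 85 mm) begins 54 mm behind the grasp point. The pads swing forward as they close: fully open they stand 13 mm farther back than shut.
Start: joints at [-1.362, 0.181, 1.607, -0, 1.354, -0.206], TCP at [0.232, -0.526, 0.25] pointing down, gripper open.
Joint ranges: [-2.99, 2.99], [-0.89, 2.07], [0.3, 2.58], [-1.14, 4.28], [0, 2.63], [-3.12, 3.12]. Speed limits (rad/s): [2.57, 2.57, 3.01, 3.14, 3.14, 3.14].

## Interface

Orientations are given as a unit quaternion [w, x, y, z].
In Python, from bench import * gives the robot as it stands.
- The arm moves only by the tool apply_moves, never from a script. Its argument "moves" is a list that holds one entry, the list of rows, each a list of 7 numbers: the shift along the tool's x, y, z in cm, then the turn, a rotation vector about the tool's x, y, z in rad, then the opening, from 0 (shut) to 1 (fully open). A call has 1 to 8 rows; each row is the pose to reach, as a shift and turn from the pose commanded when the call began, along the tool's axes at that moment; what a row does not reach only later rows make up. A row lasts 1/10 s, in which the tool goes at most 50 mm and 8.59 degrees, less where a joint would pass 70% of its speed; a pose out of reach is approached as far as the arm can. A call with a gripper value outside its range is refused whole. The fingers move at their own pace and stop on an object; the grip force is fixed at half the most. Time passes only in rows, so rows that repeat a pose let the fingers close. It gives the time, the measured TCP pose, the force and the opening at its end, in the units of the state.
- get_obs(): the state, without advancing time (a new reading comes with each control period).
- camera(name): name is "side" or "top"; returns the picture (480x640x3 uint8, red, green, blue); there is no depth.
- get_calibration(name): a dict with "vertical_fov" (degrees; the focal length in pixels is half the picture's height over the tangent of half this angle, whatever the lens; pixels are square), "cx", "cy" (the principal point, pixels), "R" (3x3) and "t" (3): a world point X has camera coordinates R X + t. Camera axes: x right, y down, z forward; pixel columns grow to the right and rows downward; lengths in m; the calibration is good to about 2 mm. A picture is of the moment at which its call begins. get_calibration takes no time and is no camera call.
- hand_in(): hands the job in, once; it reports no verdict.
The state is a dict: "time_s": time; "q": joint angles; "dq": joint speeds; "joint_efforts": joint torques, N m; "eef_pos": TCP position; "eef_rot": TCP orientation; "wrist_force": force on the tool from outside, world axes, zero at the start; "torque": the same for the moment, N m; "opening": opening from 0.0 (shut) to 1.0 (fully open).
Only numpy, scipy, OpenCV 4.12 (cv2) and the standard library are available. Lean on these libraries where they do the work, as an engineer would, in place of code of your own. Each camera call takes 0.05 s, during which the arm holds its last target. There are 200 camera calls.

## Task

The blue cash tin stands on its end on the black examination mat, its marked lid turned towards the robot's side of the mat. Push it over, away from that side, so that it lies flat on the mat with the marked lid up, then push it along the mat until its leading end rests squared up flush against the raised metal scale bar. Only push it, never pick it up, leave the red tin standing where it is, and do not disturb the other things on the table.

Things in the scene. Friction and masses are not known exactly. Their poses are not given: they have to be found in the camera images.
- mat: Black rubber mat, fixed, 340 x 460 x 3 mm; origin at table height, x towards the scale bar (roughly away from the robot), y along the bar, z up. It spans x -160 to +180, y -230 to +230 mm, top at z 3 mm. Fixed on it is the aluminium scale bar, y -200 to +200 mm, 18 mm wide: its inner face (to the robot) is the plane x = +130 mm, its top is 23 mm above the table.
- tin_blue: Blue steel cash tin, a plain closed box 34 (x) x 90 (y) x 120 (z) mm, about 0.32 kg, loose, at first standing on its 34 x 90 mm end on the mat. Origin at the centre of that end, z up along the tin, x through its thickness. The marked lid (white panel, three finger marks, brass lock) is its -x face, turned roughly to the robot; the plain back is +x.
- blue_centre (a point): Centre of the blue tin, 60 mm along its z axis from its origin. The tin tips rather than slides when pushed near its top; past its balance (about 16 degrees) it falls by itself and may slide a few mm.
- blue_top_left (a point): Corner of the blue tin: at its +x (back) face, +y side, upper end (tin frame 17, 45, 120 mm). Once the tin lies on its back this corner is on the mat, at the leading end.
- blue_top_right (a point): The same corner at the -y side (tin frame 17, -45, 120 mm).
- tin_red: Red cash tin, the same size and stance as the blue one (34 x 90 x 120 mm, origin at the centre of its lower end), standing beside it on the mat, left or right; to be left standing.
- bottle: Green glass bottle, 72 mm diameter, 240 mm tall, standing on the table; origin under its base. Bystander.
- jar_a: Black closed jar, 60 mm diameter, 55 mm tall, standing on the table; origin under its base. Bystander.
- jar_b: Black closed jar with red cap, 60 mm diameter, 55 mm tall; origin under its base. Bystander.
- saucer: White saucer, 110 mm diameter, 20 mm high; origin under its base. Bystander.
- brush: Small brush lying on the table along its x axis. Bystander.
- phone: Black mobile phone lying flat on the table on the robot's side of the mat, 72 x 146 x 9 mm; origin under its centre. Bystander.
Not all that is in view belongs to the job. Several things look just like the tin_blue: the one meant starts farthest to the robot's right. What is shaped like the tin_red but green is not meant.

How it is judged:
By the outcome, as a careful person would: the job done as asked, in the order asked, and still so for the second after the job is handed in, with the robot touching nothing.
It also fails if it takes over 58 s, if anything falls off the work surface, if the arm or the gripper's body presses on something with over 40 N, if the wrist force passes 120 N, or if a joint passes its speed limit or range.

## Working session

There is one attempt and no reset: what is moved stays moved. The work goes in short steps, Python scripts to look and compute and a tool call to move; the robot and the scene stay as the last step left them, time stands still between calls to the robot, and variables do not carry over. Pictures are saved under pics/ and viewed, about 8 in all and at most 12, crops included, and the job is handed in when it is done.

Besides the shell and the picture viewer there is one more tool, called as name(argument=value, ...), one argument or row to a line, values as JSON. apply_moves: Moves the arm, as the interface text tells. Its arguments: {"type":"object","properties":{"moves":{"type":"array","items":{"type":"array","items":{"type":"array","items":{"type":"number"}}}}},"required":["moves"]}

```bash
mkdir -p pics; ls
python3 - <<'E'
from bench import *
import cv2
for n in("side","top"):
    c=get_calibration(n);print(n,c)
    cv2.imwrite(f"pics/{n}0.png",cv2.cvtColor(camera(n),cv2.COLOR_RGB2BGR))
o=get_obs();print(o)
E
```

```text
pics
side {'vertical_fov': 55.435206173250116, 'cx': 322.07990907596206, 'cy': 236.37182132665612, 'R': array([[-8.82080591e-01, -4.71098533e-01,  6.07532159e-05],
       [-3.53295041e-01,  6.61421089e-01, -6.61592591e-01],
       [ 3.11635116e-01, -5.83599447e-01, -7.49863481e-01]]), 't': array([0.46457085, 0.16199991, 1.31018508])}
top {'vertical_fov': 50.05383950516574, 'cx': 325.2044570279086, 'cy': 237.80312383629004, 'R': array([[ 0.01997214, -0.99963634, -0.01811928],
       [-0.98586215, -0.01667487, -0.16672666],
       [ 0.16636389,  0.021193  , -0.98583666]]), 't': array([0.10060959, 0.46712452, 1.39153891])}
{'time_s': 0.1, 'q': array([-1.36228724e+00,  1.81506409e-01,  1.60786643e+00, -1.61402977e-05,
        1.35377905e+00, -2.06303017e-01]), 'dq': array([-0.00059634, -0.00123299, -0.00277002,  0.00026766, -0.00092988,
       -0.00040574]), 'joint_efforts': array([-3.46871066e-04, -4.45874476e+01, -3.52239025e+01, -4.05386108e-04,
        4.18332667e-03,  5.42492472e-06]), 'eef_pos': array([ 0.23165145, -0.52578724,  0.249472  ]), 'eef_rot': array([-7.79611319e-04,  9.78567701e-01,  2.05923886e-01, -8.73944406e-06]), 'wrist_force': array([-0.55065424, -0.07239579, -0.39805904]), 'torque': array([ 0.00250445, -0.04840361,  0.02520745]), 'opening': 0.9964818721221443}
```

View pics/top0.png

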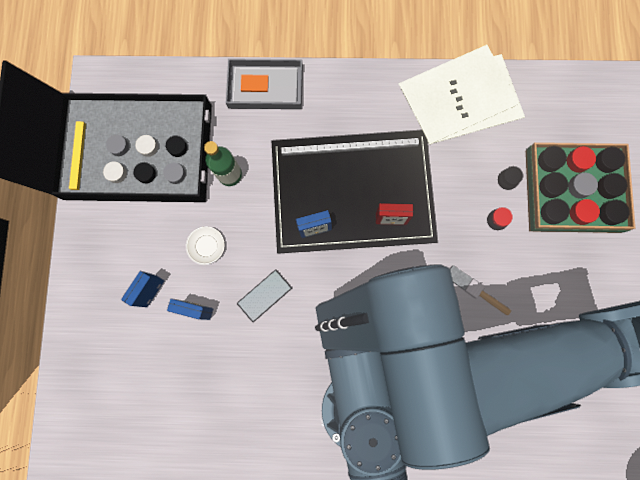

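View pics/side0.png

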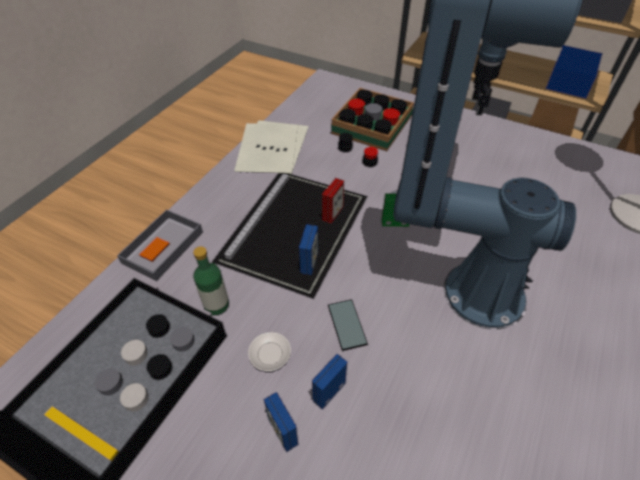

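The top view shows the blue tin on the mat at about (314,222), with the red tin to its right at (395,213). The scale bar is along the top edge of the mat. The other two blue tins are off the mat to the left, so the one on the mat is the target.

```bash
cat > h.py <<'E'
from bench import *
import numpy as np, cv2
from scipy.optimize import least_squares
def K(n):
    c=get_calibration(n);return c,240/np.tan(np.radians(c["vertical_fov"])/2)
def proj(n,X):
    c,f=K(n);p=np.atleast_2d(X)@c["R"].T+c["t"]
    return p[:,:2]/p[:,2:]*f+[c["cx"],c["cy"]]
def ray(n,u,z):
    c,f=K(n);d=c["R"].T@np.array([(u[0]-c["cx"])/f,(u[1]-c["cy"])/f,1]);o=-c["R"].T@c["t"]
    return o+d*(z-o[2])/d[2]
def crop(img,x,y,w,h,s,name):
    cv2.imwrite(name,cv2.cvtColor(cv2.resize(img[y:y+h,x:x+w],None,fx=s,fy=s,interpolation=cv2.INTER_CUBIC),cv2.COLOR_RGB2BGR))
E
python3 - <<'E'
import cv2
a=cv2.imread("pics/top0.png")[125:260,265:445];cv2.imwrite("pics/t1.png",cv2.resize(a,None,fx=4.4,fy=4.4,interpolation=cv2.INTER_CUBIC))
a=cv2.imread("pics/side0.png")[165:300,210:370];cv2.imwrite("pics/s1.png",cv2.resize(a,None,fx=4.4,fy=4.4,interpolation=cv2.INTER_CUBIC))
E
```

```text
(no output)
```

View pics/t1.png

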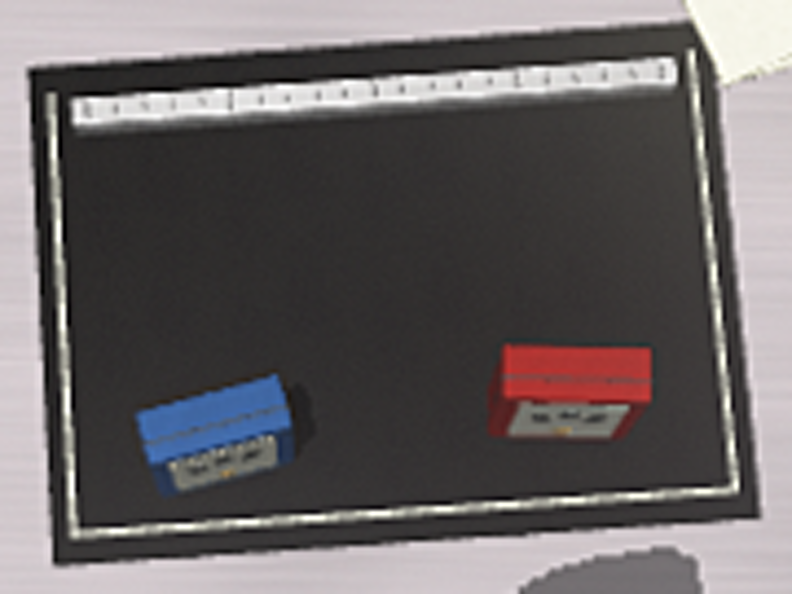

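View pics/s1.png

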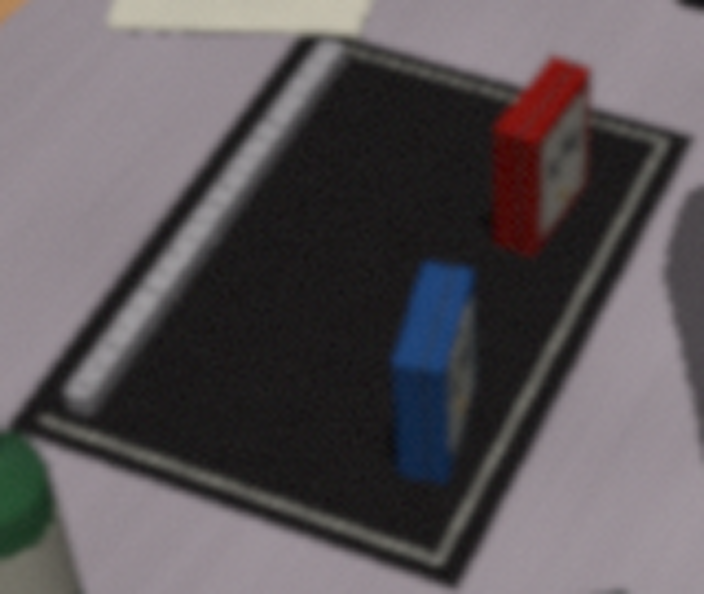

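Top crop (mat corners, clockwise from top left): (28,68), (688,22), (762,517), (54,563). The blue top face is (136,411), (278,375), (292,430), (154,465) and the red one is (503,345), (651,348), (652,402), (502,397). The side crop shows matching mat corners (312,33), (692,137), (453,586), (15,430) and blue tin top corners (425,262), (474,268), (446,372), (393,362).

```bash
cat >> h.py <<'E'
def fit(pts,model,dims=None,x0=(.6,0,0)):
    """pts: list of (cam, uv, local xyz)"""
    def r(p):
        c,s=np.cos(p[2]),np.sin(p[2]);o=[]
        for n,u,l in pts:
            o.append((proj(n,[p[0]+c*l[0]-s*l[1],p[1]+s*l[0]+c*l[1],l[2]])[0]-u))
        return np.concatenate(o)
    q=least_squares(r,x0,loss="soft_l1");print(model,np.round(q.x,4),"yaw deg",round(np.degrees(q.x[2]),2),"res",np.round(r(q.x),1));return q.x
def tc(x,y): return np.array([265+(x+.5)/4.4-.5,125+(y+.5)/4.4-.5])
def sc(x,y): return np.array([210+(x+.5)/4.4-.5,165+(y+.5)/4.4-.5])
E
python3 - <<'E'
from h import *
M=[(.18,.23,.003),(.18,-.23,.003),(-.16,-.23,.003),(-.16,.23,.003)]
mt=[("top",tc(*a),l) for a,l in zip([(28,68),(688,22),(762,517),(54,563)],M)]
ms=[("side",sc(*a),l) for a,l in zip([(15,430),(312,33),(692,137),(453,586)],M)]
fit(mt,"mat top");fit(ms,"mat side");m=fit(mt+ms,"mat")
fit([("top",tc(76,127),(.13,.2,.023)),("top",tc(677,85),(.13,-.2,.023))]+mt,"bar+mat")
T=[(.017,.045,.123),(.017,-.045,.123),(-.017,-.045,.123),(-.017,.045,.123)]
bt=[("top",tc(*a),l) for a,l in zip([(136,411),(278,375),(292,430),(154,465)],T)]
bs=[("side",sc(*a),l) for a,l in zip([(393,362),(425,262),(474,268),(446,372)],T)]
rt=[("top",tc(*a),l) for a,l in zip([(503,345),(651,348),(652,402),(502,397)],T)]
fit(bt,"blue top");fit(bs,"blue side");b=fit(bt+bs,"blue");r=fit(rt,"red")
c,s=np.cos(m[2]),np.sin(m[2]);R=np.array([[c,s],[-s,c]])
for p in(b,r):print("in mat",R@(p[:2]-m[:2]),np.degrees(p[2]-m[2]))
print("jar etc", ray("top",(283,296),.0),ray("top",(265,296),0), ray("top",(463,280),0))
E
```

```text
mat top [0.6035 0.033  0.0877] yaw deg 5.02 res [-0.5 -0.2  4.7 -0.8 -0.1  0.1 -0.5  0.9]
mat side [0.5987 0.0346 0.0848] yaw deg 4.86 res [-2.  -0.7 -0.9 -1.8  1.1  0.   1.2  1.2]
mat [0.6021 0.0334 0.087 ] yaw deg 4.99 res [-0.6  0.2  4.7 -0.3 -0.2  0.6 -0.7  1.3 -2.6 -1.2 -1.7 -2.3  0.2 -0.6
  0.5  0.4]
bar+mat [0.6029 0.0324 0.0865] yaw deg 4.95 res [-0.9 -0.3  0.1 -0.4 -0.2 -0.1  5.  -0.5  0.1  0.4 -0.3  1. ]
blue top [0.498  0.1395 0.2707] yaw deg 15.51 res [-0.2  0.2  0.5 -0.   0.6 -0.3 -1.2  0.2]
blue side [0.4948 0.1415 0.2927] yaw deg 16.77 res [-0.   0.3 -0.2 -0.3  0.2  0.  -0.  -0.1]
blue [0.4966 0.14   0.2835] yaw deg 16.24 res [-0.4  0.9  0.2  0.3  0.4 -0.  -1.3  0.9 -0.5 -0.3 -0.3 -0.9  0.  -0.5
 -0.5 -0.7]
red [ 0.5305 -0.0772 -0.0105] yaw deg -0.6 res [-0.2 -0.4  0.3 -0.2  0.   0.1 -0.1  0.4]
in mat [-0.09582843  0.11540512] 11.255881112205664
in mat [-0.08101778 -0.10398712] -5.587422436143418
jar etc [0.30385597 0.22555073 0.        ] [0.3028921  0.27632074 0.        ] [ 0.35822106 -0.2797368   0.        ]
```

apply_moves(
  moves=[
    [[44.1,-51.2,0,0,0,0.131,0.6],[44.1,-51.2,0,0,0,0.131,0.6],[44.1,-51.2,0,0,0,0.131,0.6],[44.1,-51.2,0,0,0,0.131,0.6],[44.1,-51.2,0,0,0,0.131,0.6],[44.1,-51.2,0,0,0,0.131,0.6],[44.1,-51.2,0,0,0,0.131,0.6],[44.1,-51.2,0,0,0,0.131,0.6]],
  ],
)

```text
time_s: 0.9
eef_pos: [0.3484, -0.1417, 0.2502]
eef_rot: [0.0, 0.99, 0.141, 0.0]
wrist_force: [1.2, -0.6, -0.2]
opening: 0.602
```

apply_moves(
  moves=[
    [[15.1,-22.9,0,0,0,0,0.6],[15.1,-22.9,0,0,0,0,0.6],[15.1,-22.9,0,0,0,0,0.6],[15.1,-22.9,0,0,0,0,0.6],[15.1,-22.9,0,0,0,0,0.6],[15.1,-22.9,0,0,0,0,0.6],[15.1,-22.9,0,0,0,0,0.6],[15.1,-22.9,0,0,0,0,0.6]],
  ],
)

```text
time_s: 1.7
eef_pos: [0.4289, 0.1188, 0.2498]
eef_rot: [0.0, 0.99, 0.142, -0.001]
wrist_force: [-0.1, 0.0, -0.8]
opening: 0.599
```

apply_moves(
  moves=[
    [[0,0,4,0,0,0,0.6],[0,0,8,0,0,0,0.6],[0,0,12,0,0,0,0.6],[0,0,13.4,0,0,0,0.6],[0,0,13.4,0,0,0,0.6],[0,0,13.4,0,0,0,0.6]],
  ],
)

```text
time_s: 2.3
eef_pos: [0.4296, 0.1175, 0.1168]
eef_rot: [0.0, 0.99, 0.141, 0.0]
wrist_force: [1.1, -0.0, 0.6]
opening: 0.6
```

Run:
```python
from h import *
t=camera("top");s=camera("side")
a=cv2.resize(t[125:305,215:455],None,fx=2.5,fy=2.5,interpolation=cv2.INTER_CUBIC)[:, :400]
crop(s,210,150,200,170,3.5,"pics/s2.png")
print(ray("top",(231,178),0), get_obs()["wrist_force"])
```

```text
[0.64507775 0.38982789 0.        ] [ 0.13920421 -0.29605342  0.98150092]
```

View pics/s2.png

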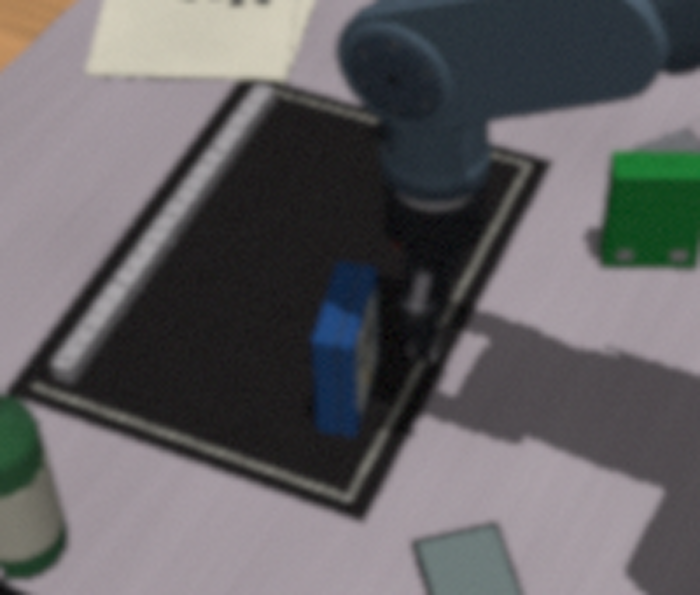

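apply_moves(
  moves=[
    [[2,-0.2,0,0,0,0,0.6],[3.5,-0.2,0,0,0,0,0.6],[4.2,-0.2,0,0,0,0,0.6],[5,-0.2,0,0,0,0,0.6],[5.8,-0.2,0,0,0,0,0.6],[6.5,-0.2,0,0,0,0,0.6],[7,-0.2,0,0,0,0,0.6]],
  ],
)

```text
time_s: 3.1
eef_pos: [0.4966, 0.1401, 0.1164]
eef_rot: [0.0, 0.99, 0.141, 0.0]
wrist_force: [0.3, -0.9, 0.0]
opening: 0.598
```

apply_moves(
  moves=[
    [[0.5,0,0,0,0,0,0.6],[1,0,0,0,0,0,0.6],[1.5,0,0,0,0,0,0.6],[1.5,0,0,0,0,0,0.6],[-3,0,0,0,0,0,0.6],[-7,0,0,0,0,0,0.6],[-10,0,0,0,0,0,0.6],[-11,0,0,0,0,0,0.6]],
  ],
)

```text
time_s: 3.9
eef_pos: [0.3873, 0.1089, 0.1155]
eef_rot: [-0.0, 0.99, 0.141, -0.001]
wrist_force: [0.7, -0.7, 0.3]
opening: 0.601
```

Run:
```python
from h import *
t=camera("top");s=camera("side")
crop(t,265,125,180,135,4.4,"pics/t3.png");crop(s,210,165,160,135,4.4,"pics/s3.png")
print(get_obs()["eef_pos"])
```

```text
[0.389999   0.10906792 0.11651868]
```

View pics/s3.png

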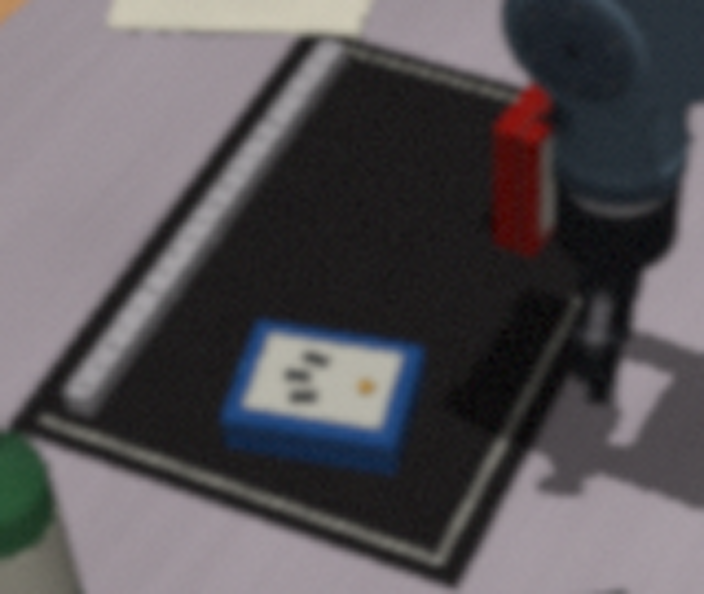

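View pics/t3.png

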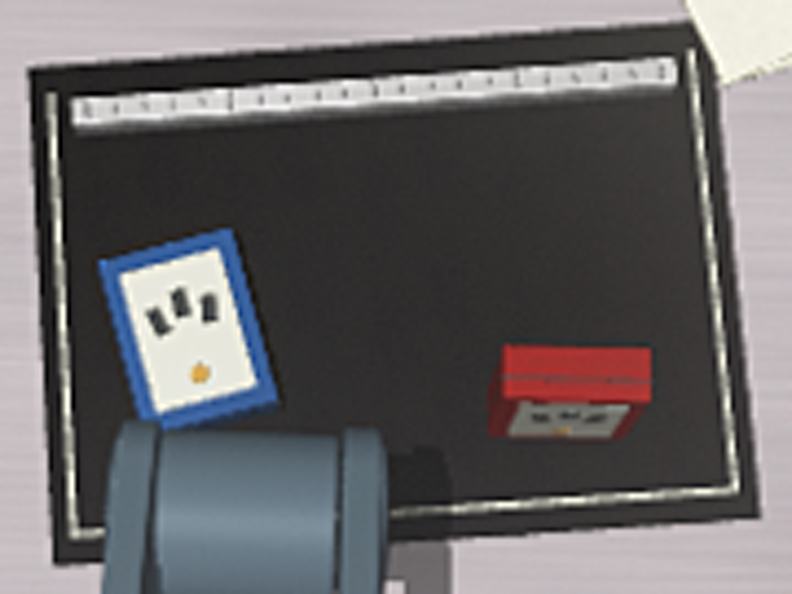

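The tin lies flat with the lid up and the red tin is still standing. Lid corners are (99,261), (232,229), (279,402) in the top crop and (260,322), (424,345), (400,447), (223,418) in the side crop.

Run:
```python
from h import *
L=[(.06,.045,.037),(.06,-.045,.037),(-.06,-.045,.037),(-.06,.045,.037)]
bt=[("top",tc(*a),l) for a,l in zip([(99,261),(232,229),(279,402)],L)]
bs=[("side",sc(*a),l) for a,l in zip([(223,418),(260,322),(424,345),(400,447)],L)]
fit(bt,"t");fit(bs,"s");b=fit(bt+bs,"b")
m=np.array([.6028,.033,.0870]);c,s=np.cos(m[2]),np.sin(m[2]);R=np.array([[c,s],[-s,c]])
print(R@(b[:2]-m[:2]),np.degrees(b[2]-m[2]), [R@(np.array(get_obs()["eef_pos"][:2])-m[:2])])
```

```text
t [0.5732 0.162  0.2709] yaw deg 15.52 res [-0.2  0.1  0.2 -0.4  0.   0.2]
s [0.5686 0.1636 0.3031] yaw deg 17.37 res [ 0.   0.5 -0.3 -0.3  0.7 -0.  -0.3 -0.1]
b [0.5709 0.1623 0.2871] yaw deg 16.45 res [-0.6  1.2 -0.3  0.3  0.2  0.7 -0.5 -0.4 -0.4 -1.1  0.4 -0.3 -1.1 -0.5]
[-0.02055558  0.13154559] 11.465750716165642 [array([-0.2053866 ,  0.09427056])]
```

apply_moves(
  moves=[
    [[3.5,-1,0,0,0,0.1,0.6],[7.1,-2,0,0,0,0.195,0.6],[7.1,-2,3,0,0,0.195,0.6],[7.1,-2,6,0,0,0.195,0.6],[7.1,-2,8,0,0,0.195,0.6],[7.1,-2,8.7,0,0,0.195,0.6],[7.1,-2,8.7,0,0,0.195,0.6],[7.1,-2,8.7,0,0,0.195,0.6]],
  ],
)

```text
time_s: 4.8
eef_pos: [0.4544, 0.1484, 0.0301]
eef_rot: [-0.0, 0.999, 0.044, 0.001]
wrist_force: [-0.2, -0.3, 0.1]
opening: 0.6
```

apply_moves(
  moves=[
    [[1.5,0,0,0,0,0,0.6],[3,0,0,0,0,0,0.6],[3.8,0,0,0,0,0,0.6],[4.5,0,0,0,0,0,0.6],[5.2,0,0,0,0,0,0.6],[5.9,0,0,0,0,0,0.6],[6.6,0,0,0,0,0,0.6],[7.3,0,0,0,0,0,0.6]],
  ],
)

```text
time_s: 5.6
eef_pos: [0.5259, 0.1549, 0.0292]
eef_rot: [-0.0, 0.999, 0.044, -0.0]
wrist_force: [-2.3, 1.5, 2.3]
opening: 0.597
```

apply_moves(
  moves=[
    [[0.7,0,0,0,0,0,0.6],[1.4,0,0,0,0,0,0.6],[2.1,0,0,0,0,0,0.6],[2.8,0,0,0,0,0,0.6],[3.5,0,0,0,0,0,0.6],[4.2,0,0,0,0,0,0.6],[4.7,0,0,0,0,0,0.6],[4.7,0,0,0,0,0,0.6]],
  ],
)

```text
time_s: 6.4
eef_pos: [0.5737, 0.1589, 0.0295]
eef_rot: [-0.0, 0.999, 0.044, 0.001]
wrist_force: [0.3, -0.6, 1.0]
opening: 0.603
```

Run:
```python
from h import *
t=camera("top");s=camera("side")
crop(t,265,125,180,135,4.4,"pics/t4.png");crop(s,210,165,160,135,4.4,"pics/s4.png")
o=get_obs();print(o["eef_pos"],o["wrist_force"])
```

```text
[0.57293861 0.15892653 0.02937757] [-0.56211256  1.18341514  0.68021068]
```

View pics/s4.png

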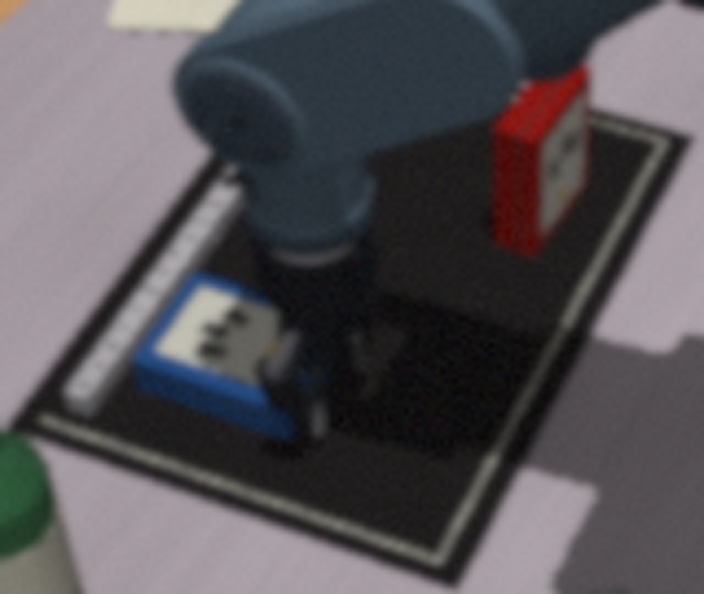

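The tin is squared up, with a gap of roughly 17 mm to the bar.

apply_moves(
  moves=[
    [[0.4,0,0,0,0,0,0.6],[0.8,0,0,0,0,0,0.6],[1.1,0,0,0,0,0,0.6],[1.4,0,0,0,0,0,0.6],[1.5,0,0,0,0,0,0.6],[1.5,0,0,0,0,0,0.6]],
  ],
)

```text
time_s: 7.1
eef_pos: [0.5878, 0.1602, 0.0293]
eef_rot: [-0.0, 0.999, 0.044, 0.0]
wrist_force: [-1.0, 0.7, 0.2]
opening: 0.602
```

apply_moves(
  moves=[
    [[0.1,0,0,0,0,0,0.6],[0.2,0,0,0,0,0,0.6],[0.2,0,0,0,0,0,0.6]],
  ],
)

```text
time_s: 7.4
eef_pos: [0.5895, 0.1604, 0.0293]
eef_rot: [-0.0, 0.999, 0.044, 0.0]
wrist_force: [-2.1, 0.2, 1.1]
opening: 0.598
```

apply_moves(
  moves=[
    [[0.1,0,0,0,0,0,0.6],[0.2,0,0,0,0,0,0.6],[0.2,0,0,0,0,0,0.6]],
  ],
)

```text
time_s: 7.7
eef_pos: [0.5901, 0.1605, 0.0291]
eef_rot: [0.0, 0.999, 0.044, -0.002]
wrist_force: [-7.8, -0.9, 5.6]
opening: 0.595
```

apply_moves(
  moves=[
    [[0.1,0,0,0,0,0,0.6],[0.1,0,0,0,0,0,0.6]],
  ],
)

```text
time_s: 7.9
eef_pos: [0.5901, 0.1606, 0.029]
eef_rot: [0.0, 0.999, 0.044, -0.003]
wrist_force: [-11.2, -1.6, 8.6]
opening: 0.599
```

apply_moves(
  moves=[
    [[0.1,0,0,0,0,0,0.6],[0.1,0,0,0,0,0,0.6]],
  ],
)

```text
time_s: 8.1
eef_pos: [0.5901, 0.1606, 0.0288]
eef_rot: [0.0, 0.999, 0.045, -0.004]
wrist_force: [-13.2, -2.5, 9.5]
opening: 0.6
```

The TCP stalled at the expected flush position, about mat x −1.5 mm, with the force rising to 13 N. I'm backing off to look.

apply_moves(
  moves=[
    [[-0.3,0,0,0,0,0,0.6],[-1,0,0,0,0,0,0.6],[-3,0,0,0,0,0,0.6],[-6,0,0,0,0,0,0.6],[-9,0,0,0,0,0,0.6],[-12,0,-4,0,0,0,0.6],[-15,0,-8,0,0,0,0.6],[-17,0,-10,0,0,0,0.6]],
  ],
)

```text
time_s: 8.9
eef_pos: [0.4239, 0.1458, 0.1318]
eef_rot: [-0.0, 0.999, 0.045, 0.002]
wrist_force: [0.9, 0.4, -0.0]
opening: 0.601
```

apply_moves(
  moves=[
    [[0,4,-4,0,0,0,0.6],[0,8,-8,0,0,0,0.6],[0,8,-8,0,0,0,0.6]],
  ],
)

```text
time_s: 9.2
eef_pos: [0.4339, 0.0635, 0.2139]
eef_rot: [0.001, 0.999, 0.044, 0.005]
wrist_force: [0.7, 0.4, -1.6]
opening: 0.599
```

Run:
```python
from h import *
t=camera("top");s=camera("side")
crop(t,268,130,90,80,7,"pics/t5.png");crop(s,205,190,110,90,7,"pics/s5.png")
o=get_obs();print(o["eef_pos"],o["wrist_force"])
```

```text
[0.43277959 0.0648246  0.21128966] [-0.33018771  0.1074008  -0.2925354 ]
```

View pics/t5.png

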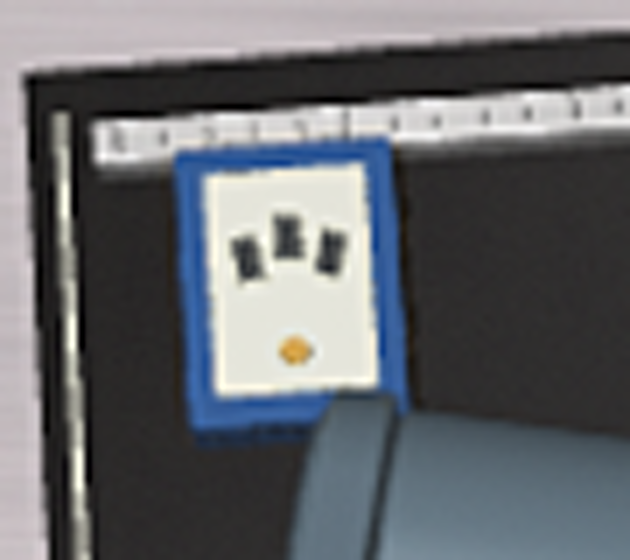

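View pics/s5.png

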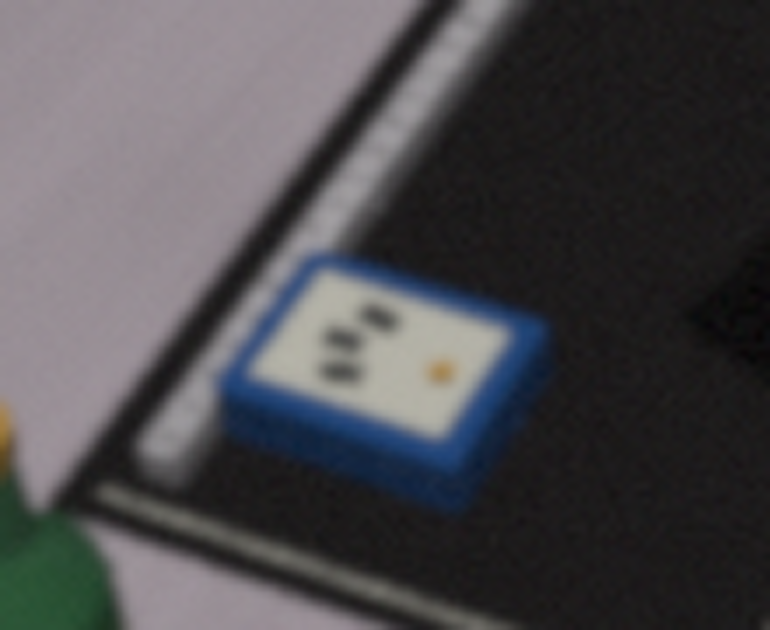

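The tin's leading edge runs (175,155)–(390,140) in the top crop, a slope of −4.0°. The bar's slope is about −3.8°, and the side view shows no gap along the whole end. I'll do a quick check on the red tin and the bystanders, then hand in.

Run:
```python
from h import *
for n in("top","side"):
    a=cv2.imread(f"pics/{n}0.png");b=cv2.cvtColor(camera(n),cv2.COLOR_RGB2BGR)
    for k,(x,y,w,h) in {"top":dict(red=(370,195,48,35),bottle=(200,135,45,52),saucer=(183,225,45,42),phone=(232,266,62,58),jars=(485,160,42,72)),"side":dict(red=(318,176,32,50))}[n].items():
        d=cv2.absdiff(a,b)[y:y+h,x:x+w].max(2);print(n,k,"changed frac",(d>40).mean().round(3))
o=get_obs();print(o["time_s"],abs(o["dq"]).max());print(hand_in())
```

```text
top red changed frac 0.219
top bottle changed frac 0.0
top saucer changed frac 0.0
top phone changed frac 0.0
top jars changed frac 0.0
side red changed frac 0.314
9.4 0.02249707432554042
the job is handed in; nothing more can be done
None
```

The blue tin lies flat on the mat, marked lid up, with its leading end against the scale bar. I handed the job in at 9.4 s, and no verdict was reported.

I tipped it with the partly open fingers pressed near the top of its lid. Then I pushed it along the mat with both fingers on its rear end, square to the bar, which straightened it, and backed the gripper well clear.

**Last checks:**
- **Flush:** The tool stopped within about 2 mm of the expected flush position, with the wrist force rising to about 13 N along the push (about 16 N in all). The final pictures show no gap along the end.
- **Square:** In the top picture the tin's end slopes about −4.0° and the bar about −3.8°.
- **Bystanders:** The bottle, saucer, phone and jars showed no change between the first and last top pictures. The brush was not checked.
- **Red tin (check failed):** The final image comparison showed changes at the red tin, 22% of pixels from the top and 31% from the side. The arm probably hid part of it in that last view, but I did not confirm this. It stood at its original spot in the picture taken just before the final push, and I never moved near it after that.

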